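# Index the vial carrier and hold a vial ready over its well

## Task

Push the grey vial carrier along its slide from the left station to the next one, so that it clicks in at the middle of the three stations. Then pick up the slim vial (the narrowest of the three small bottles), carry it over the white test-tube rack that stands between the bottles and the slide, and stop with it upright and centred over the carrier's well, its foot about 1 cm above the mouth and touching nothing. Finish while still holding it there, ready to be lowered; leave the rack and the two other bottles where they stand.

Things in the scene. Friction and masses are not known exactly. Their poses are not given: they have to be found in the camera images.
- vial: slim amber glass screw vial with a black cap, the narrowest of three small bottles that stand in a row on the right (their order varies): round, 23 mm across, 58 mm tall (the body up to 46 mm, the cap 22 mm across above), 28 g, loose; origin at the centre of its underside, z up along its axis
- reagent_bottle: brown reagent bottle, 34 mm across, 72 mm tall, with a narrow neck and black cap; bystander, loose, leave it; origin at the centre of its underside
- weighing_bottle: clear glass weighing bottle with a knobbed lid, 37 mm across, 58 mm tall; bystander, loose, leave it; origin at the centre of its underside
- tube_rack: white empty test-tube rack, loose (140 g), standing between the bottles and the slide as the obstacle: 74 mm along its x, 190 mm along its y (which points roughly away from or towards the robot), end plates 108 mm high, shelf between them 71 mm high; origin at the centre of its underside, z up
- index_slide: fixed indexing slide on the left of the worktop: base plate 70 mm (its x) by 270 mm (its y, which runs along the rail and points to the robot's left at yaw 0), rail top 21 mm above the worktop, end stops 24 mm high and 10 mm thick centred 128 mm from the middle; the three stations lie at y = +60, 0 and -60 mm, each marked by an 8 mm steel pin, 22 mm high, on the robot's side of the rail; origin at the centre of the underside, on the worktop
- carrier (a joint): travel of the carrier along the rail in m, growing towards the slide's -y (the robot's right): 0 = left station (where it starts), 0.06 = middle station (wanted), 0.12 = right station. A detent resists leaving a station with up to about 4 N; past half way (0.03 m) it pulls the carrier by itself into the middle station, past 0.09 m into the right one, and holds it there within about 2 mm
- carrier_well (a point): centre of the mouth of the carrier's round well, at the carrier's top face, 62 mm above the worktop. The carrier is a plain grey block, 52 mm across the rail and 56 mm along it, its sides free from 27 to 62 mm above the worktop, centred on this point; the well is 28 mm wide and 30 mm deep with a chamfered mouth about 36 mm wide. Axes as the slide's (y along the rail)
There are look-alikes about, which are no part of the job. What is shaped like the vial but green or turquoise is not meant.

How it is judged:
By the outcome, as a careful person would: the job done as asked, in the order asked, and still so for the second after the job is handed in, while the arm keeps its last pose, push and grip.
It also fails if it takes over 64 s, if anything falls off the work surface, if the arm or the gripper's body presses on something with over 40 N, if the wrist force passes 120 N, or if a joint passes its speed limit or range.

## Robot

A 6-joint arm with a two-finger parallel gripper is mounted at the origin on a cart in front of the work surface, level with it; the furniture and walls round the work are solid. World frame = base frame: x ahead of the robot, y to its left, z up, the work surface at z = 0. Lengths are in mm, angles in rad, forces in N, time in s.
With the tool pointing down it reaches from about 250 to 775 mm from the base axis. Payload 4 kg.
Tool frame: the origin (TCP) lies midway between the tips of the shut fingers; the grasp point (between the pads) lies 19 mm behind it; z points along the fingers, y is the direction in which the jaws open and shut (so a half turn about z gives the same grasp; the last joint's range is limited). The gripper opens to 94 mm and grips with 3 to 60 N. Pads are 16 mm wide; open, the fingers measure 119 mm over their backs; the gripper's body (75 mm by 177 mm) begins 78 mm behind the grasp point.
Start: joints at [-1.382, 0.087, 1.371, -0, 1.684, -0.103], TCP at [158.22, -526.774, 168.706] pointing down, gripper open.
Joint ranges: [-3.1, 3.1], [-0.76, 2.03], [0.27, 2.55], [-1.08, 4.22], [0.17, 2.65], [-2.57, 2.57]. Speed limits (rad/s): [2.79, 2.79, 3.14, 3.14, 3.14, 3.14].

## Interface

Orientations are given as a unit quaternion [w, x, y, z].
In Python, from plant import r, imaging, finish_job gives the robot as it stands. The module is installed in compiled form; this text tells all that it offers. Calls block until the motion is done:
- r.move_ptp(position, orientation): joint-space move of the TCP to a pose.
- r.move_linear(position, max_speed=150, orientation=None, max_force=None): straight line of the TCP; orientation=None keeps the orientation; max_speed is the mean speed in mm/s. With max_force (N) it stops when the force on the tool has changed by that much, and returns True; else False.
- r.set_joints(angles): joint-space move.
- r.move_gripper(opening, grip_force=None): finger opening in mm; grip_force is the grip in N (None keeps the last); returns when the fingers have stopped.
- r.dwell(seconds).
- r.solve_ik(position, orientation): joint angles nearest the present ones, or None.
- r.sense(): the state.
- imaging.grab_frame(name): name is "scene" or "top" or "wrist"; returns a dict with "color" (384x512x3 uint8, red, green, blue), "z_map" (384x512 float32, mm along the optical axis (not along the pixel's ray), 0 where there is no reading), "fov_y" (degrees; the focal length in pixels is half the picture's height over the tangent of half this angle, whatever the lens; pixels are square), "cx", "cy" (the principal point, pixels), "eye" and "orientation" of the camera in the world; the wrist camera has in their place "mount" (4x4, takes a point from camera to tool coordinates, whose origin is the TCP and whose axes are the flange's). Camera axes: x right, y down, z forward; pixel columns grow to the right and rows downward; lengths in mm; the calibration is good to about 2 mm. A picture is of the moment at which its call begins: read the wrist's pose just before it.
A pose or a line that the arm cannot do raises r.PlanningError and nothing moves.
- finish_job(): hands the job in, once; it reports no verdict.
Trained networks look in a picture, given as the dict that the camera call returned (one of the last four; its "shot" number tells which), for a name from the list of things; names that differ only in an ending like _2 or _b are one class to them, and where a whole thing is asked for, a point or a joint stands for the part that bears it (a point fixed in the world has none). Each returns a list of dicts, best first, with "conf" (0 to 1); they miss things now and then, are a little off and sometimes report something else, mostly with a low value. They report only what shows in the picture. A call takes as long as a camera call. They do not tell look-alikes from the thing itself.
- imaging.find_in(picture, name): "xyz" ([x, y, z] in mm, in the coordinates of the camera as it stood for that picture, good to about 4 mm: the middle of the surface that is visible of it).
The state is a dict: "time_s": time; "joints": joint angles; "joint_vel": joint speeds; "joint_torque": joint torques, N m; "position": TCP position; "orientation": TCP orientation; "ft_force": force on the tool from outside, world axes, zero at the start; "ft_torque": the same for the moment, N m; "opening": finger opening in mm.
Only numpy, scipy, OpenCV 4.12 (cv2) and the standard library are available. Lean on these libraries where they do the work, as an engineer would, in place of code of your own. Each camera call takes 0.05 s, during which the arm holds its last target.

## Working session

There is one attempt and no reset: what is moved stays moved. The work goes in short steps, each a Python script; the robot and the scene stay as the last script left them, time stands still between calls to the robot, and variables do not carry over. Pictures are saved under pics/ and viewed, and the job is handed in when it is done.

```bash
ls; mkdir -p pics
cat > h.py <<'E'
import numpy as np, cv2
from plant import r, imaging, finish_job
from scipy.spatial.transform import Rotation as R
def rot(q): return R.from_quat([q[1],q[2],q[3],q[0]]).as_matrix()
def K(p):
    h=p["color"].shape[0]; f=h/2/np.tan(np.radians(p["fov_y"])/2); return f,p["cx"],p["cy"]
def w_of(p,c,pose=None):
    c=np.asarray(c,float)
    if "eye" in p: return c@rot(p["orientation"]).T+np.array(p["eye"])
    M=np.array(p["mount"]); t=c@M[:3,:3].T+M[:3,3]
    return t@rot(pose["orientation"]).T+np.array(pose["position"])
def cloud(p,pose=None):
    f,cx,cy=K(p); z=p["z_map"].astype(float); v,u=np.mgrid[:z.shape[0],:z.shape[1]]
    c=np.stack([(u-cx)/f*z,(v-cy)/f*z,z],-1)
    w=w_of(p,c.reshape(-1,3),pose).reshape(c.shape); w[z<=0]=np.nan; return w
def save(p,n): cv2.imwrite("pics/"+n,cv2.cvtColor(p["color"],cv2.COLOR_RGB2BGR))
E
python3 - <<'E'
from h import *
for n in("scene","top"):
    p=imaging.grab_frame(n); save(p,n+"1.png"); print(n,p["eye"],p["orientation"],p["fov_y"])
    np.save(n+"_cloud.npy",cloud(p))
    for o in("vial","reagent_bottle","weighing_bottle","tube_rack","index_slide","carrier_well"):
        for d in imaging.find_in(p,o)[:4]: print(o,round(d["conf"],2),w_of(p,d["xyz"]).round(1))
print(r.sense())
E
```

```text
pics
scene [-20.92010216 636.54328504 770.69838437] [ 0.13007613 -0.29932961  0.8522935  -0.40875148] 50.27419440287858
vial 0.74 [456.  329.6  61.2]
vial 0.59 [ 525.8 -384.6   32.8]
vial 0.55 [ 518.3 -322.1   31.6]
reagent_bottle 0.74 [ 455.2 -172.3   34.3]
reagent_bottle 0.44 [454.2 329.7  63.5]
weighing_bottle 0.54 [ 455.3 -267.7   29.6]
tube_rack 0.58 [479.1   4.3  48.7]
index_slide 0.55 [449.1 309.1  18.6]
carrier_well 0.85 [451.7 331.4  56.5]
top [ 263.45690858  -50.32365801 1676.79136989] [ 0.05066126 -0.70465645  0.70628581 -0.0453109 ] 44.256987811891165
vial 0.46 [ 477.7 -445.4   57.5]
vial 0.36 [ 523.8 -331.9   57.2]
reagent_bottle 0.57 [ 455.2 -183.7   47.5]
weighing_bottle 0.45 [ 459.6 -283.    42.5]
tube_rack 0.65 [490.7 -10.8  67.8]
index_slide 0.65 [454.1 260.9  21.2]
carrier_well 0.83 [459.7 323.6  58.5]
{'time_s': 0.7, 'joints': array([-1.38210851e+00,  8.71616121e-02,  1.37065251e+00, -1.01661000e-05,
        1.68360342e+00, -1.03089124e-01]), 'joint_vel': array([-2.45233033e-04, -7.12476680e-05, -9.25055801e-04, -1.28793497e-03,
       -7.73812101e-05, -6.53762908e-04]), 'joint_torque': array([ 1.29308646e-03, -3.39915562e+01, -3.02512908e+01,  7.18867080e-02,
        2.36707443e-02, -2.52226903e-05]), 'position': array([ 158.21503853, -526.79395194,  168.75100631]), 'orientation': array([ 8.76912672e-05,  9.89377218e-01,  1.45370951e-01, -1.29989942e-06]), 'ft_force': array([-0.40440673, -0.08730166,  1.11722654]), 'ft_torque': array([ 0.00536561,  0.04056887, -0.05645971]), 'opening': 93.95112034441273}
```

View pics/scene1.png

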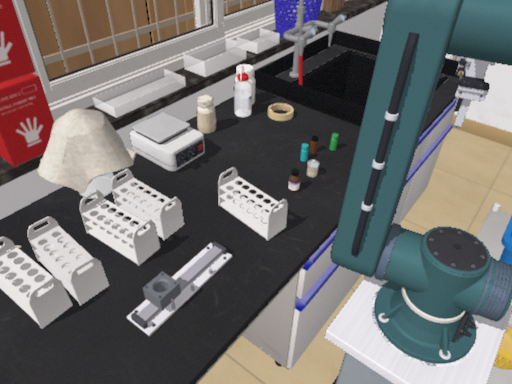

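View pics/top1.png

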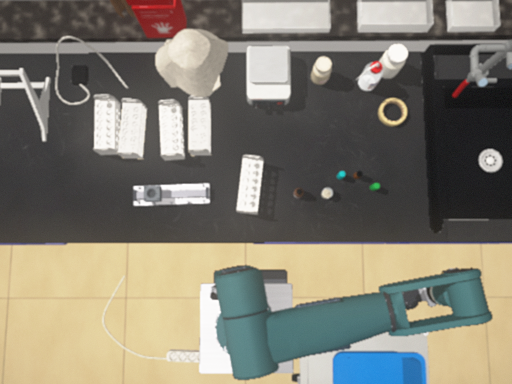

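Run:
```python
from h import *
c=np.load("scene_cloud.npy")
for u,v in((314,143),(314,150),(304,152),(334,142),(313,170),(294,182)): print(u,v,c[v,u].round(0))
s=r.sense(); p=s["position"]
r.move_linear([p[0],p[1],330],max_speed=250)
r.move_ptp([400,300,300],[0,1,0,0])
s=r.sense(); print(s["time_s"],s["position"],s["joints"])
p=imaging.grab_frame("wrist"); save(p,"w1.png"); print(p["mount"],p["fov_y"],p["cx"],p["cy"]); np.save("w1.npy",cloud(p,s))
for o in("index_slide","carrier_well","tube_rack"):
    for d in imaging.find_in(p,o)[:4]: print(o,round(d["conf"],2),w_of(p,d["xyz"],s).round(1))
```

```text
314 143 [ 518. -381.   41.]
314 150 [ 516. -386.   12.]
304 152 [ 518. -323.   36.]
334 142 [ 473. -436.   36.]
313 170 [ 451. -272.   25.]
294 182 [ 452. -167.   42.]
4.5167 [400.41203563 299.50723519 299.95875103] [ 5.28924230e-01 -1.27337945e-02  1.21555982e+00 -1.94106777e-04
  1.93882109e+00  2.10076791e+00]
[[ 1.02765336e-03 -9.61885817e-01 -2.73449481e-01  8.03751864e+01]
 [ 9.99999140e-01  1.21124945e-03 -5.02583482e-04 -7.64242682e-01]
 [ 8.14643457e-04 -2.73448730e-01  9.61886235e-01 -2.15396114e+02]
 [ 0.00000000e+00  0.00000000e+00  0.00000000e+00  1.00000000e+00]] 62.33824868357108 256.82605612672535 191.00974293609022
index_slide 0.82 [463.7 267.8  22. ]
carrier_well 0.67 [462.4 329.8  59.4]
tube_rack 0.8 [485.7  -0.8  46.7]
```

View pics/w1.png

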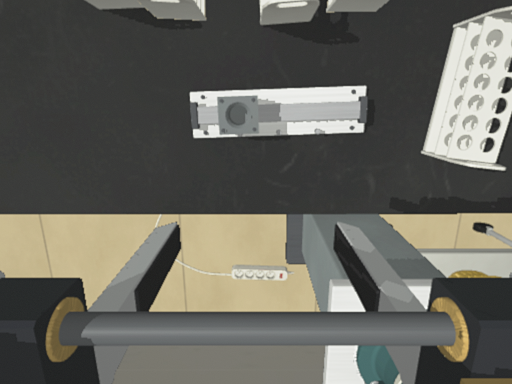

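```bash
python3 - <<'E'
from h import *
c=np.load("w1.npy")
def rect(m,n):
    q=c[m]; b=cv2.minAreaRect(q[:,:2].astype(np.float32)); print(n,m.sum(),b,np.median(q[:,2]),q.min(0).round(1),q.max(0).round(1))
sub=np.zeros(c.shape[:2],bool); sub[75:145,180:380]=1
z=c[...,2]
rect(sub&(z>57)&(z<68),"carrier")
rect(sub&(z>4)&(z<16),"base")
rect(sub&(z>3),"all")
rk=np.zeros_like(sub); rk[:180,415:]=1
rect(rk&(z>95)&(z<120),"rack"); rect(rk&(z>5)&(z<120)&(c[...,0]<620),"rackall")
E
python3 - <<'E'
import cv2
im=cv2.imread("pics/w1.png")[75:150,180:380]; cv2.imwrite("pics/w1z.png",cv2.resize(im,None,fx=4,fy=4,interpolation=cv2.INTER_CUBIC))
E
```

```text
carrier 1219 ((461.2345886230469, 327.4174499511719), (51.910667419433594, 55.95645523071289), 1.8732141256332397) 61.40842979784492 [435.4 298.9  57. ] [487.1 355.7  64.9]
base 3952 ((463.1329040527344, 268.52642822265625), (70.16845703125, 269.3909912109375), 1.993677020072937) 7.5470229536749684 [423.6 133.1   4.1] [502.5 403.5  15.9]
all 8070 ((463.1329040527344, 268.52642822265625), (70.16845703125, 269.3909912109375), 1.993677020072937) 18.797344538779242 [423.6 133.1   4.1] [502.5 403.5  64.9]
rack 179 ((489.512451171875, -9.613391876220703), (58.175323486328125, 189.54644775390625), 83.76800537109375) 105.7234993332483 [392.9 -28.6  95. ] [586.4  29.4 109.4]
rackall 9765 ((489.5444030761719, -11.803714752197266), (73.0948486328125, 190.11776733398438), 83.60198974609375) 66.79056757969056 [392.9 -54.1   5.1] [587.8  34.8 109.4]
```

View pics/w1z.png

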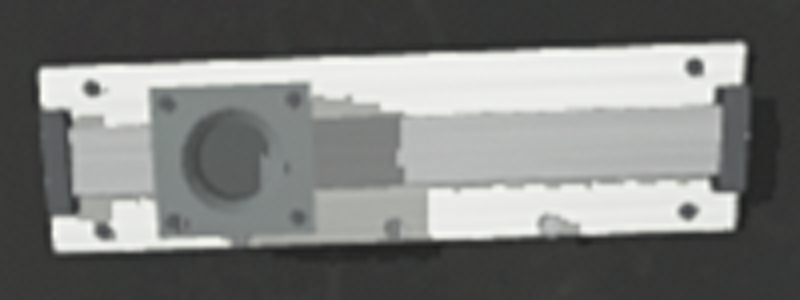

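```bash
cat >> h.py <<'E'
def down(yaw): 
    q=(R.from_euler('z',yaw)*R.from_euler('x',np.pi)).as_quat(); return [q[3],q[0],q[1],q[2]]
SY=0.034; SL=np.array([463.1,268.3])
yax=np.array([-np.sin(SY),np.cos(SY)])
E
python3 - <<'E'
from h import *
q=down(SY); c0=np.array([461.2,327.6])
P=lambda t,z:[*(c0-yax*t),z]
r.move_gripper(72)
r.move_ptp(P(0,110),q)
print(r.move_linear(P(0,36),max_speed=120,max_force=15))
s=r.sense();print(s["time_s"],s["position"],s["ft_force"],s["opening"])
print(r.move_linear(P(66.5,36),max_speed=60,max_force=25))
s=r.sense();print(s["time_s"],s["position"],s["ft_force"],s["opening"])
r.dwell(.2); print(r.sense()["ft_force"])
r.move_linear(P(61,36),max_speed=60)
r.move_linear(P(60,130),max_speed=200)
r.move_ptp([400,268,240],down(0))
s=r.sense(); p=imaging.grab_frame("wrist"); save(p,"w2.png"); c=cloud(p,s);np.save("w2.npy",c); print(s["time_s"])
for o in("carrier_well",):
    for d in imaging.find_in(p,o)[:4]: print(o,round(d["conf"],2),w_of(p,d["xyz"],s).round(1))
z=c[...,2]
near=(abs(c[...,0]-463)<60)&(abs(c[...,1]-268)<150)
for a,b in((57,68),(4,16)):
    m=near&(z>a)&(z<b); print(m.sum(),cv2.minAreaRect(c[m][:,:2].astype(np.float32)),np.median(c[m][:,2]))
E
```

```text
False
6.8583 [461.96444961 328.05823623  37.2303199 ] [-0.44991254  0.84795616  1.31123288] 71.91902341850364
False
8.1167 [463.45937065 261.4420683   35.99377758] [-0.21727533 -0.78144389  0.15580221] 71.97463665912792
[ 0.10892621  0.15589219 -0.22223116]
9.7583
1651 ((461.33770751953125, 327.3272705078125), (51.93996810913086, 56.0859375), 1.8999799489974976) 61.454101062697106
4993 ((463.2154541015625, 268.4222106933594), (70.06044006347656, 270.0618896484375), 1.96990168094635) 7.541656006803379
```

View pics/w2.png

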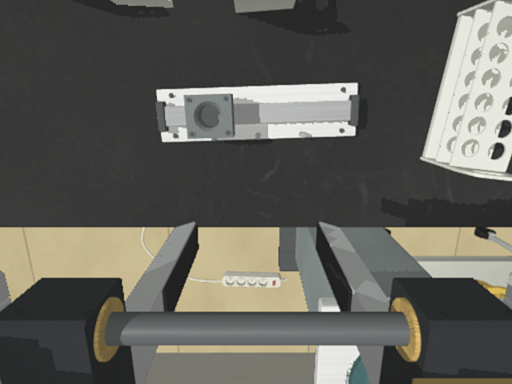

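The carrier did not move: it is still at pixels (183–235, 95–138). The opened fingers' tips probably retract, so they passed above it. I'll push with the fingers shut instead.

Run:
```python
from h import *
q=down(SY); c0=np.array([461.3,327.4])
P=lambda t,z:[*(c0-yax*t),z]
r.move_gripper(0)
r.move_ptp(P(-54,100),q)
print(r.move_linear(P(-54,38),max_speed=120,max_force=15))
s=r.sense();print(s["time_s"],s["position"],s["ft_force"],s["opening"])
for t in(-40,-20,0,19):
    h=r.move_linear(P(t,38),max_speed=60,max_force=25)
    s=r.sense();print(h,s["time_s"],s["position"].round(1),s["ft_force"].round(1))
    if h: break
r.move_linear(P(10,38),max_speed=80)
r.move_linear(P(8,130),max_speed=200)
r.move_ptp([400,268,240],down(0))
s=r.sense(); p=imaging.grab_frame("wrist"); save(p,"w3.png"); c=cloud(p,s);np.save("w3.npy",c); print(s["time_s"])
z=c[...,2]
near=(abs(c[...,0]-463)<60)&(abs(c[...,1]-268)<150)
for a,b in((57,68),(4,16)):
    m=near&(z>a)&(z<b); print(m.sum(),cv2.minAreaRect(c[m][:,:2].astype(np.float32)),np.median(c[m][:,2]))
```

```text
False
12.45 [460.17733978 381.58245192  39.41208462] [-0.10659129 -0.45391886  0.34769189] 0.29129336814855794
False 12.8333 [460.3 367.1  38.5] [ 0.2 -0.2 -0.3]
False 13.3167 [460.7 347.1  38. ] [-0.3  0.3  0.5]
False 13.8 [461.4 327.1  38.1] [-0.   1.1 -0.4]
False 14.2667 [462.  308.1  38.1] [-0.3  0.1  0.3]
15.7417
1642 ((461.2297668457031, 327.2811279296875), (52.07010269165039, 56.1529426574707), 1.951816201210022) 61.388778548491175
5006 ((463.21533203125, 268.4322204589844), (70.08171081542969, 269.92724609375), 1.9478166103363037) 7.516759790699936
```

View pics/w3.png

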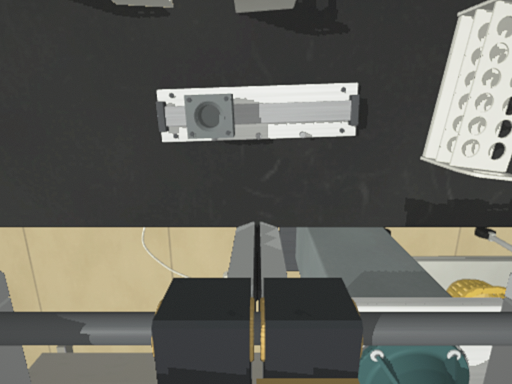

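```bash
python3 - <<'E'
from h import *
c=np.load("w3.npy")
for u,v in((250,226),(266,226),(250,240),(268,250)): print(c[v,u].round(1))
q=down(SY); c0=np.array([461.3,327.4])
P=lambda t,z:[*(c0-yax*t),z]
r.move_ptp(P(-54,70),q)
s=r.sense();print(s["time_s"],s["position"],s["joints"])
p=imaging.grab_frame("scene"); save(p,"s2.png"); np.save("s2.npy",cloud(p))
p=imaging.grab_frame("wrist"); save(p,"w4.png"); np.save("w4.npy",cloud(p,s))
E
python3 -c "
import cv2
im=cv2.imread('pics/s2.png');cv2.imwrite('pics/s2z.png',cv2.resize(im[180:360,60:300],None,fx=3,fy=3))"
```

```text
[410.  272.7 280.9]
[409.8 263.4 280.4]
[409.8 272.4 299.7]
[410.5 263.3 312.6]
16.65 [459.88504987 381.36716208  70.49090758] [ 5.97690203e-01  2.29422706e-01  1.40425704e+00 -3.64121964e-04
  1.50746556e+00  2.13449917e+00]
```

View pics/s2z.png

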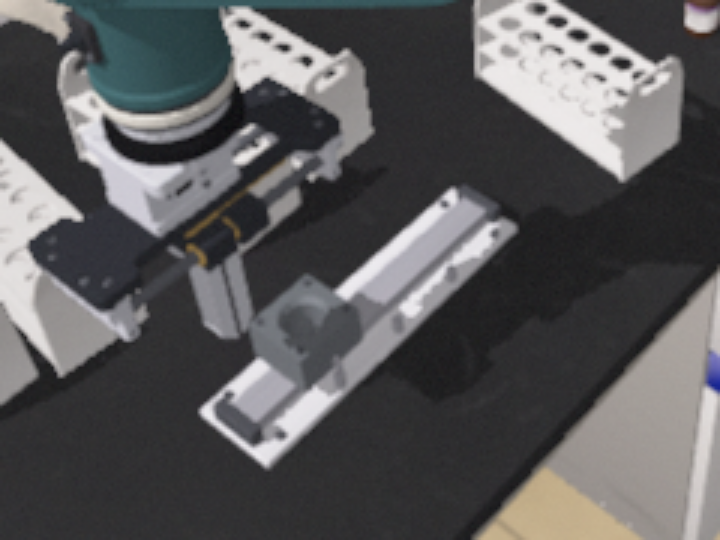

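View pics/w4.png

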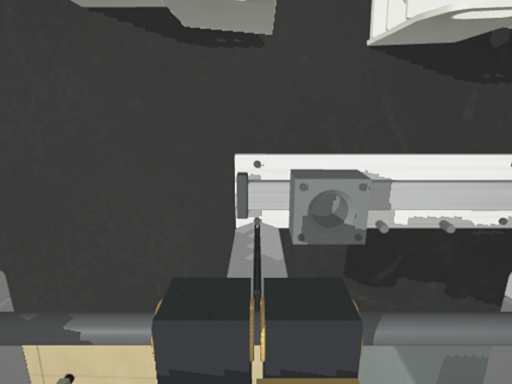

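Run:
```python
from h import *
c=np.load("s2.npy")
for (U,V) in((205,325),(222,332),(228,332),(240,325),(225,300),(215,270),(235,270),(345,340),(240,425),(305,300)):
    u=60+U//3; v=180+V//3; print(U,V,c[v,u].round(1))
m=(abs(c[...,0]-460)<40)&(abs(c[...,1]-381)<40)&(c[...,2]>62)
q=c[m]; print(m.sum())
for a in range(60,200,10):
    k=q[(q[:,2]>=a)&(q[:,2]<a+10)]
    if len(k): print(a,len(k),k.min(0).round(0),k.max(0).round(0))
```

```text
205 325 [464.3 395.7 117.9]
222 332 [447.4 393.7 123.9]
228 332 [447.6 389.6 119.4]
240 325 [449.5 379.6 113.6]
225 300 [449.9 385.2 143.5]
215 270 [446.8 389.5 179. ]
235 270 [448.8 375.  163.8]
345 340 [434.2 312.5  40.2]
240 425 [449.3 397.7  23.4]
305 300 [470.3 316.6  59.2]
5406
60 39 [432. 341.  62.] [483. 357.  66.]
100 5 [449. 381. 107.] [450. 386. 109.]
110 39 [448. 371. 110.] [468. 396. 120.]
120 58 [447. 372. 120.] [465. 396. 130.]
130 55 [447. 371. 130.] [467. 396. 140.]
140 57 [446. 371. 140.] [466. 396. 150.]
150 62 [447. 370. 150.] [465. 397. 160.]
160 63 [447. 371. 160.] [467. 397. 170.]
170 51 [447. 371. 170.] [464. 396. 180.]
180 3 [449. 395. 183.] [454. 396. 183.]
```

Both cameras put the shut fingertips about 38 mm above the reported TCP, at z≈108 when the TCP reads 70. So my pushes passed over the carrier, and I'll correct for that offset.

Run:
```python
from h import *
q=down(SY); c0=np.array([461.3,327.4])
P=lambda t,z:[*(c0-yax*t),z]
s=r.sense();print(s["time_s"],s["opening"])
print(r.move_linear(P(-54,3),max_speed=100,max_force=10))
s=r.sense();print(s["time_s"],s["position"],s["ft_force"],s["opening"])
for t in(-42,-30,-15,0,19.5):
    h=r.move_linear(P(t,3),max_speed=50,max_force=25)
    s=r.sense();print(h,s["time_s"],s["position"].round(1),s["ft_force"].round(1))
    if h: break
r.dwell(.2); print(r.sense()["ft_force"].round(1),r.sense()["position"])
r.move_linear(P(10,3),max_speed=80)
r.move_linear(P(8,130),max_speed=200)
r.move_ptp([400,268,240],down(0))
s=r.sense(); p=imaging.grab_frame("wrist"); save(p,"w5.png"); c=cloud(p,s);np.save("w5.npy",c); print(s["time_s"])
z=c[...,2]
near=(abs(c[...,0]-463)<60)&(abs(c[...,1]-268)<150)
for a,b in((57,68),(4,16)):
    m=near&(z>a)&(z<b); print(m.sum(),cv2.minAreaRect(c[m][:,:2].astype(np.float32)),np.median(c[m][:,2]))
```

```text
16.75 0.5425986248299057
False
17.5667 [459.97683844 381.69219658   3.73692775] [-0.59346402  1.2902854  -0.75812311] 0.11021375174172167
False 17.9583 [460.1 369.1   3.4] [0.4 0.1 0.9]
False 18.35 [460.4 358.5   3.3] [-0.4  4.  -0.5]
False 18.8 [460.8 343.    3.2] [-1.2  2.8  0.5]
False 19.25 [461.2 325.9   2.7] [0.4 1.  0. ]
False 19.7917 [461.9 306.9   2.9] [-0.1 -0.6 -0.2]
[-0.3 -0.3  1.1] [462.04288641 307.53996075   3.07901277]
21.6417
1636 ((463.3925476074219, 268.0649719238281), (52.026763916015625, 55.933624267578125), 2.1545822620391846) 61.446832616269816
5042 ((463.1815185546875, 268.44720458984375), (70.15655517578125, 269.86761474609375), 1.9581353664398193) 7.558020371889157
```

View pics/w5.png

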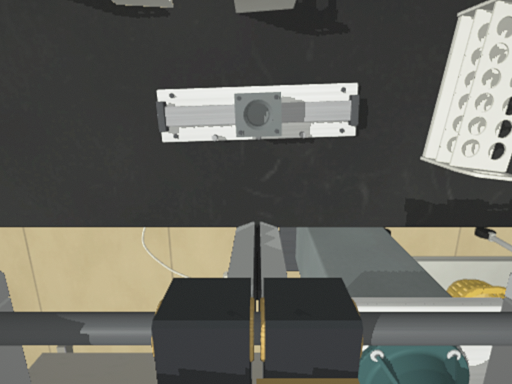

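Run:
```python
from h import *
q=down(np.pi/2)
r.move_ptp([518,-455,200],q)
r.move_gripper(60)
s=r.sense(); p=imaging.grab_frame("wrist"); save(p,"w6.png"); c=cloud(p,s);np.save("w6.npy",c); print(s["time_s"],s["position"],s["joints"].round(2))
for d in imaging.find_in(p,"vial")[:4]: print(round(d["conf"],2),w_of(p,d["xyz"],s).round(1))
```

```text
25.3083 [ 517.99276655 -455.01620068  199.99212172] [-0.8   0.41  0.92 -0.    1.81 -0.8 ]
0.94 [ 526.6 -333.9   52.2]
0.88 [ 482.6 -445.5   60.2]
0.77 [ 530.5 -390.3   56.7]
```

View pics/w6.png

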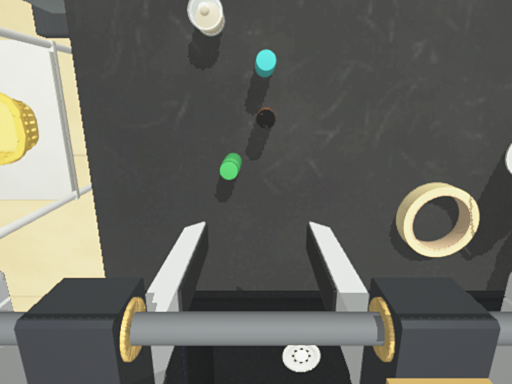

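Run:
```python
from h import *
c=np.load("w6.npy")
m=np.zeros(c.shape[:2],bool); m[95:140,240:290]=1
for a,b in((55,62),(50,66),(8,45)):
    k=c[m&(c[...,2]>a)&(c[...,2]<b)]; print(a,len(k),k.min(0).round(1),k.max(0).round(1),((k.min(0)+k.max(0))/2).round(1), cv2.minEnclosingCircle(k[:,:2].astype(np.float32)))
# fingers
for sl in((slice(218,232),slice(150,215)),(slice(218,232),slice(300,345))):
    k=c[sl].reshape(-1,3); k=k[k[:,2]>150]; print(k.min(0).round(0),k.max(0).round(0))
```

```text
55 290 [ 517.7 -403.4   55.2] [ 537.7 -383.9   59.5] [ 527.7 -393.6   57.3] ((528.1378784179688, -393.70794677734375), 10.492457389831543)
50 296 [ 517.7 -403.4   50.1] [ 537.7 -383.    59.5] [ 527.7 -393.2   54.8] ((528.1702880859375, -393.47015380859375), 10.699626922607422)
8 28 [ 517.7 -394.4    8.5] [ 539.7 -382.4   41.3] [ 528.7 -388.4   24.9] ((528.659423828125, -392.261474609375), 11.188027381896973)
[ 477. -451.  236.] [ 489. -444.  251.]
[ 548. -450.  235.] [ 560. -444.  250.]
```

Run:
```python
from h import *
q=down(np.pi/2)
r.move_ptp([528,-393.5,75],q)
print(r.move_linear([528,-393.5,-26],max_speed=90,max_force=8))
s=r.sense(); print(s["time_s"],s["position"],s["ft_force"])
r.move_gripper(10,grip_force=15)
s=r.sense(); print(s["time_s"],s["position"],s["ft_force"],s["opening"])
p=imaging.grab_frame("wrist"); save(p,"w7.png"); np.save("w7.npy",cloud(p,s))
```

```text
False
27.3 [ 528.60781316 -394.04043279  -24.9428838 ] [-0.52397625 -0.43510165  0.00293633]
27.9667 [ 528.05497197 -393.53245309  -25.91683125] [ 0.41419405 -0.08303835  0.77030215] 22.424693882713445
```

View pics/w7.png

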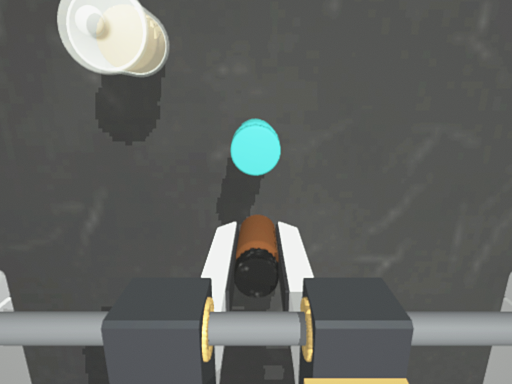

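```bash
python3 - <<'E'
from h import *
q=down(np.pi/2)
r.move_linear([528,-393.5,150],max_speed=150)
s=r.sense(); print(s["time_s"],s["opening"])
q2=down(np.pi/2+SY)
r.move_ptp([463.3,268.2,150],q2)
r.move_linear([463.3,268.2,70],max_speed=120)
r.dwell(.3)
s=r.sense(); print(s["time_s"],s["position"],s["opening"],s["ft_force"])
for n in("wrist","scene","top"):
    p=imaging.grab_frame(n); save(p,"f_%s.png"%n); np.save("f_%s.npy"%n,cloud(p,s))
E
python3 -c "
import cv2
im=cv2.imread('pics/f_scene.png');cv2.imwrite('pics/f_sz.png',cv2.resize(im[180:340,80:280],None,fx=4,fy=3.75))"
```

```text
29.3417 22.233996735201217
32.825 [463.77717205 268.40773225  70.79631669] 22.127385468774488 [-0.78355183 -0.48653532  0.45750553]
```

View pics/f_wrist.png

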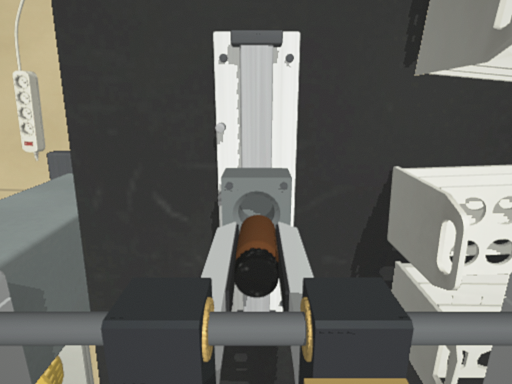

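View pics/f_sz.png

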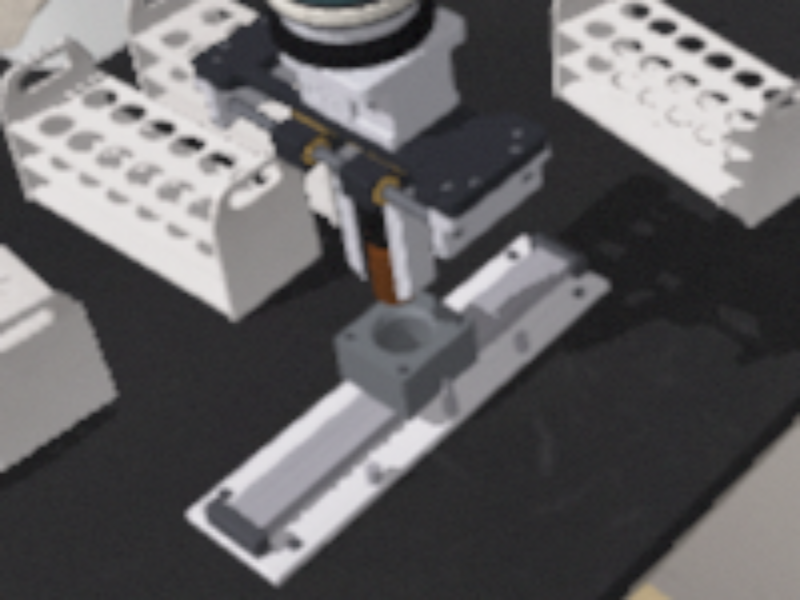

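```bash
cat > m.py <<'E'
from h import *
from scipy.optimize import least_squares
def amber(im): 
    h=cv2.cvtColor(im,cv2.COLOR_BGR2HSV); return (h[...,0]<16)&(h[...,1]>140)&(h[...,2]>35)&(h[...,2]<200)
def fit(png,npy,box):
    im=cv2.imread("pics/"+png); c=np.load(npy); m=amber(im); b=np.zeros_like(m); b[box[0]:box[1],box[2]:box[3]]=1
    k=c[m&b]; k=k[~np.isnan(k).any(1)]; md=np.median(k,0); k=k[np.abs(k-md).max(1)<40]
    z0=np.median(k[:,2])
    def f(x): 
        ax=np.array([x[2],x[3],1]); ax/=np.linalg.norm(ax); d=k-[x[0],x[1],z0]; return np.linalg.norm(d-np.outer(d@ax,ax),axis=1)-11.5
    o=least_squares(f,[md[0],md[1],0,0],loss="soft_l1"); o2=least_squares(lambda x:f([x[0],x[1],0,0]),[md[0],md[1]])
    print(png,len(k),"z",k[:,2].min().round(1),k[:,2].max().round(1),"free",z0.round(1),o.x.round(3),"upright",o2.x.round(1))
E
python3 - <<'E'
from m import *
fit("w7.png","w7.npy",(205,255,230,285))
fit("f_wrist.png","f_wrist.npy",(205,255,230,285))
fit("f_scene.png","f_scene.npy",(230,265,165,190))
c=np.load("f_scene.npy"); z=c[...,2]; m=(z>58)&(z<66)&(abs(c[...,0]-463)<35)&(abs(c[...,1]-268)<35); print(cv2.minAreaRect(c[m][:,:2].astype(np.float32)))
E
```

```text
Traceback (most recent call last):
  File "m.py", line 11, in fit
    o=least_squares(f,[md[0],md[1],0,0],loss="soft_l1"); o2=least_squares(lambda x:f([x[0],x[1],0,0]),[md[0],md[1]])
                                                            ~~~~~~~~~~~~~^^^^^^^^^^^^^^^^^^^^^^^^^^^^^^^^^^^^^^^^^^^
  File "m.py", line 11, in <lambda>
    o=least_squares(f,[md[0],md[1],0,0],loss="soft_l1"); o2=least_squares(lambda x:f([x[0],x[1],0,0]),[md[0],md[1]])
                                                                                   ~^^^^^^^^^^^^^^^^^
  File "m.py", line 10, in f
    ax=np.array([x[2],x[3],1]); ax/=np.linalg.norm(ax); d=k-[x[0],x[1],z0]; return np.linalg.norm(d-np.outer(d@ax,ax),axis=1)-11.5
                                ^^^^^^^^^^^^^^^^^^^^^^
numpy._core._exceptions._UFuncOutputCastingError: Cannot cast ufunc 'divide' output from dtype('float64') to dtype('int64') with casting rule 'same_kind'
```

```bash
sed -i 's/x\[3\],1\])/x[3],1.0])/; s/def fit(png,npy,box)/def fit(png,npy,box,sh)/; s/z0=np.median/md[:2]+=sh; z0=np.median/' m.py
python3 - <<'E'
from m import *
fit("w7.png","w7.npy",(205,255,230,285),[0,-10])
fit("f_wrist.png","f_wrist.npy",(205,255,230,285),[0,-10])
fit("f_scene.png","f_scene.npy",(230,265,165,190),[8,-6])
c=np.load("f_scene.npy"); z=c[...,2]; m=(z>58)&(z<66)&(abs(c[...,0]-463)<35)&(abs(c[...,1]-268)<35); print(cv2.minAreaRect(c[m][:,:2].astype(np.float32)))
E
```

```text
w7.png 1139 z -0.3 43.5 free 28.0 [ 5.28569e+02 -3.94063e+02 -8.00000e-03 -2.10000e-02] upright [ 528.6 -394. ]
f_wrist.png 1120 z 96.7 143.4 free 125.3 [ 4.64286e+02  2.67814e+02 -9.00000e-03 -2.10000e-02] upright [464.3 267.8]
f_scene.png 71 z 99.0 144.9 free 123.5 [4.61176e+02 2.68954e+02 4.50000e-02 0.00000e+00] upright [461.2 268.9]
((460.71734619140625, 268.93829345703125), (52.783382415771484, 56.999637603759766), 2.035250186920166)
```

```bash
python3 - <<'E'
from m import *
r.move_linear([462.8,268.3,46.2],max_speed=50,max_force=8)
r.dwell(.4)
s=r.sense(); print(s["time_s"],s["position"],s["opening"],s["ft_force"])
for n in("wrist","scene"):
    p=imaging.grab_frame(n); save(p,"g_%s.png"%n); np.save("g_%s.npy"%n,cloud(p,s))
fit("g_wrist.png","g_wrist.npy",(205,255,230,285),[0,-10])
fit("g_scene.png","g_scene.npy",(230,275,165,190),[8,-6])
for n,lo in(("wrist",57),("scene",58)):
    c=np.load("g_%s.npy"%n); z=c[...,2]; m=(z>lo)&(z<66)&(abs(c[...,0]-463)<35)&(abs(c[...,1]-268)<35); print(n,cv2.minAreaRect(c[m][:,:2].astype(np.float32)),c[m].min(0),c[m].max(0))
E
python3 -c "
import cv2
im=cv2.imread('pics/g_scene.png');cv2.imwrite('pics/g_sz.png',cv2.resize(im[180:340,80:280],None,fx=4,fy=3.75))"
```

```text
34.0 [462.92157836 268.36234525  46.42840789] 22.019593840399942 [-0.83147353  0.29700748 -0.03026747]
g_wrist.png 1124 z 73.5 118.8 free 100.9 [ 4.63491e+02  2.67801e+02 -9.00000e-03 -2.10000e-02] upright [463.5 267.8]
g_scene.png 62 z 74.8 121.9 free 101.4 [ 4.60456e+02  2.68843e+02 -9.00000e-03 -1.30000e-02] upright [460.3 268.8]
wrist ((463.3463439941406, 281.01025390625), (52.048316955566406, 29.355567932128906), 1.714156985282898) [436.94687212 265.83750334  57.03495257] [489.79784192 296.42092296  64.11506592]
scene ((460.9017639160156, 268.66387939453125), (54.243743896484375, 57.51506423950195), 1.9314895868301392) [433.42691278 239.87285846  58.00663901] [487.83922554 298.06609525  65.6820001 ]
```

View pics/g_sz.png

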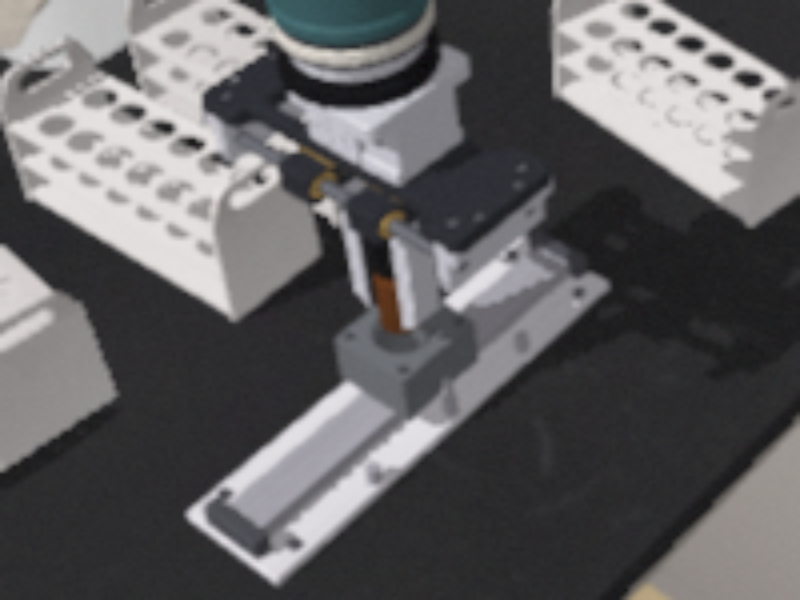

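View pics/g_scene.png

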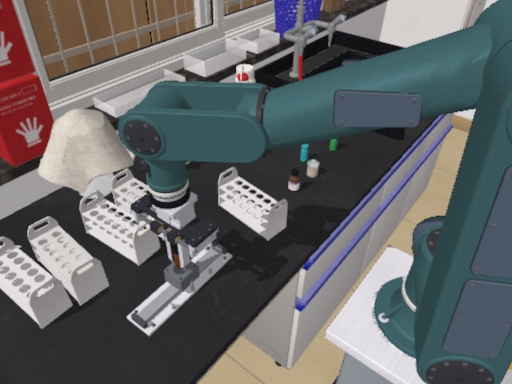

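View pics/g_wrist.png

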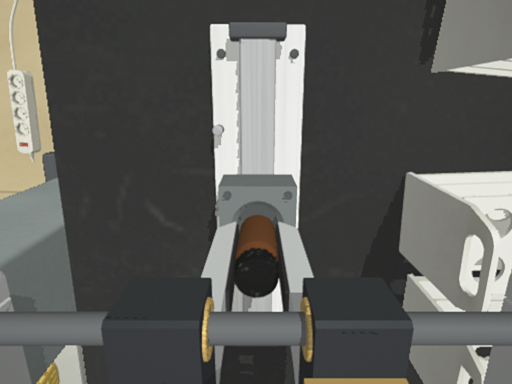

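```bash
python3 -c "
from h import *
print(finish_job()); print(r.sense()['time_s'])"
```

```text
the job is handed in; nothing more can be done
None
the job is handed in; nothing more can be done
```

The carrier is at the middle station, and the amber vial is held upright over its well. I handed the job in at about 34 s.

- **Carrier:** two pushes passed over it without touching. Both cameras showed the real fingertips about 38 mm above the reported TCP. With that corrected, the third push worked. The carrier measured at (463.4, 268.1), within about 0.5 mm of the slide's middle. I measured it about 12 s before handing in, and the last pictures agreed.
- **Vial:** I picked up the amber, black-capped one and left the turquoise and green look-alikes. I carried it over the rack with its foot well above the rack's 108 mm end plates.
- **Last checks:**
  - **Centring:** the vial is within about 1 mm of the well centre. The wrist and scene cameras differ by about 3 mm in absolute x, but each shows the vial centred on the carrier.
  - **Upright:** a fitted lean of about 0.02 rad, the same as when it stood on the table.
  - **Height:** the foot is at z ≈ 72 mm by the arm's position, about 10 mm above the mouth. The camera points put it at 73–75 mm.
  - **Contact:** the grip is holding at 22.0 mm opening, and the force on the tool is under 1 N, so the vial is not resting on anything.
  - **Surroundings:** the last scene picture shows the rack and the other two bottles where they stood. I checked this by eye only.

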